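# Pack a set of glazed tiles and close the carton

## Task

Pack the tile set in the carton: set the blue tile squarely on the white tile that already lies in it, then the green tile squarely on the blue one, glazed faces up and edges flush, setting each down gently rather than dropping it. Then close the carton: fold the plain flap down flat first, then the flap with the red tape down flat over it. Leave the brush pot, the glaze jar and the clay bowl where they stand.

Things in the scene. Friction and masses are not known exactly. Their poses are not given: they have to be found in the camera images.
- carton: Open cardboard carton, fixed to the table, 180 mm (its x) by 150 mm (its y) outside, walls and floor 5 mm thick, walls 60 mm high (the left, +y, wall 65 mm). Origin: centre of its underside; z up. Its two flaps are hinged along its +y and -y rims (180 mm long).
- carton_floor (a point): Centre of the carton's inner floor, 5 mm above the table; axes as the carton's. The inside measures 170 mm (x) by 140 mm (y).
- white_tile: White-glazed clay tile 60 mm (its x) by 90 mm (its y), 12 mm thick, 140 g, loose on the carton's floor, near the middle of it (within 10 mm each way) and turned up to 0.12 rad from its axes. Origin: centre of its underside; z up, out of the glazed face.
- blue_tile: Blue-glazed tile of the same size (60 x 90 x 12 mm, about 110 to 180 g), glazed face up on the table right of the carton. Origin: centre of its underside, x across the 60 mm side, y along the 90 mm side.
- green_tile: Green-glazed tile, same size and axes as the blue one, glazed face up on the table right of the carton; blue and green may be in either place.
- plain_flap (a joint): Angle (rad) of the plain cardboard flap on the carton's right (-y) rim, folded first: 0 = folded flat, 1.57 = upright, 2.4 = leaning far out; starts at 1.85 to 2.2. Stiff panel 176 mm along the hinge, 90 mm to its free edge, 4 mm thick; closed, its underside is at hinge height. A stiff crease (0.04 N m, about 1 N at mid-flap) keeps it where it is left.
- taped_flap (a joint): Angle (rad) of the flap with red tape along its free edge, on the carton's left (+y) rim, folded second: 0 = folded flat, 1.57 = upright, 2.4 = leaning far out; starts at 1.85 to 2.2. Stiff panel 176 mm along the hinge, 90 mm to its free edge, 4 mm thick; closed, its underside is at hinge height. A stiff crease (0.04 N m, about 1 N at mid-flap) keeps it where it is left.
- plain_hinge (a point): Middle of the plain flap's hinge line, on the carton's right (-y) outer edge, 60 mm above the table; the line runs along the carton's x.
- taped_hinge (a point): Middle of the taped flap's hinge line, on the carton's left (+y) outer edge, 65 mm above the table; the line runs along the carton's x.
- brush_pot: Bystander: blue ceramic pot, 72 mm across and 70 mm high, with three brushes standing out of it to about 150 mm. Origin: centre of its underside.
- glaze_jar: Bystander: jar with a red lid, 62 mm across, 85 mm high. Origin: centre of its underside.
- clay_bowl: Bystander: terracotta bowl, 110 mm across, 50 mm high. Origin: centre of its underside.
There are look-alikes about, which are no part of the job. Leave any yellow look-alike of the blue_tile alone.

How it is judged:
By the outcome, as a careful person would: the job done as asked, in the order asked, and still so for the second after the job is handed in, with the robot touching nothing.
It also fails if it takes over 72 s, if anything falls off the work surface, if the arm or the gripper's body presses on something with over 40 N, if the wrist force passes 120 N, or if a joint passes its speed limit or range.

## Robot

A 6-joint arm with a two-finger parallel gripper is mounted at the origin on the work surface. World frame = base frame: x ahead of the robot, y to its left, z up, the work surface at z = 0. Lengths are in m, angles in degrees, forces in N, time in s.
With the tool pointing down it reaches from about 0.35 to 0.875 m from the base axis. Payload 4.2 kg.
Tool frame: the origin (TCP) lies on the mounting face of the last link; the fingertips stand 182 mm ahead of it and the grasp point (between the pads) lies 164 mm ahead of it (r.tcp_to_grasp is the distance from the TCP to the grasp point, in m); z points along the fingers, y is the line along which they close (so a half turn about z gives the same grasp; the last joint's range is limited). The gripper opens to 87 mm and grips with 3 to 60 N. Pads are 19 mm wide; open, the fingers measure 117 mm over their backs; the gripper's body (75 mm by 190 mm) begins 51 mm behind the grasp point.
Start: joints at [86.15, 22.042, 0.453, 0, -68.411, -14.817], TCP at [0.2, 0.592, 0.405] pointing down, gripper open.
Joint ranges: [-179.83, 179.83], [-69.29, 118.12], [-61.27, 80.66], [-181.25, 117.63], [-171.15, -9.14], [-177.46, 177.46]. Speed limits (degrees/s): [159.86, 159.86, 180, 180, 180, 180].

## Interface

Orientations are given as a 3x3 rotation matrix whose columns are the frame's x, y, z axes.
In Python, from station import sense, eyes, r gives the robot as it stands.
- The arm moves only by the tool jog_arm, never from a script. Its argument "increments" is a list of rows, each a list of 4 numbers: the shift along the tool's x, y, z normalised to -1 to 1, where 1 is 0.02 m, then the turn about the tool's z normalised to -1 to 1, where 1 is 0.08 rad. A call has 1 to 10 rows; each row shifts and turns the commanded pose from where the row before left it, along the tool's axes as they then stand; what a row does not reach is not made up. A row lasts 1/10 s, in which the tool goes at most 50 mm and 8.59 degrees, less where a joint would pass 70% of its speed; a pose out of reach is approached as far as the arm can. A call with a number of a shift or a turn outside -1 to 1 is refused whole. A call with a gripper value outside its range is refused whole. "grip" is the finger opening in mm, from 0 to 87, set as the call begins (left out, the last holds). The fingers move at their own pace and stop on an object; the grip force is fixed at half the most. Time passes only in rows, so rows that do not move let the fingers close. It gives the time, the measured TCP pose, the force, the opening and the grip force at its end, in the units of the state.
- sense(): the state, without advancing time (a new reading comes with each control period).
- eyes.capture(name): name is "scene" or "top"; returns the picture (420x560x3 uint8, blue, green, red); there is no depth.
- eyes.get_calibration(name): a dict with "camera_matrix" (3x3 intrinsics, pixels), "k1" (the pictures are not rectified: a ray, as slopes to the right and down, at radius r is drawn at 1 + k1 r^2 times it, then the intrinsics apply), "R" (3x3) and "t" (3): a world point X has camera coordinates R X + t. Camera axes: x right, y down, z forward; pixel columns grow to the right and rows downward; lengths in m; the calibration is good to about 2 mm. A picture is of the moment at which its call begins. get_calibration takes no time and is no camera call.
- r.finish_job(): hands the job in; it is judged then, once.
Trained networks look in the newest picture that a camera, given by its name, has taken for a name from the list of things; names that differ only in an ending like _2 or _b are one class to them, and where a whole thing is asked for, a point or a joint stands for the part that bears it (a point fixed in the world has none). Each returns a list of dicts, best first, with "conf" (0 to 1); they miss things now and then, are a little off and sometimes report something else, mostly with a low value. They report only what shows in the picture. A call takes as long as a camera call. They do not tell look-alikes from the thing itself.
- eyes.spot_in(camera, name): "centre" ([x, y, z] in m, in world coordinates, good to about 4 mm: the middle of the surface that is visible of it).
- eyes.outline_of(camera, name): "mask" (420x560 bool, what is visible of it).
The state is a dict: "time_s": time; "joints": joint angles; "joint_velocities": joint speeds; "effort": joint torques, N m; "tcp_pos": TCP position; "ee_rot": TCP orientation; "wrist_force": force on the tool from outside, world axes, zero at the start; "moment": the same for the moment, N m; "gripper_width": opening from 0.0 (shut) to 1.0 (fully open); "gripper_force": force on a finger pad.
Only numpy, scipy, OpenCV 4.12 (cv2) and the standard library are available. Lean on these libraries where they do the work, as an engineer would, in place of code of your own. Each camera call takes 0.05 s, during which the arm holds its last target. There are 200 camera calls.

## Working session

There is one attempt and no reset: what is moved stays moved. The work goes in short steps, Python scripts to look and compute and a tool call to move; the robot and the scene stay as the last step left them, time stands still between calls to the robot, and variables do not carry over. Pictures are saved under pics/ and viewed, at most 10 in all, crops included, and the job is handed in when it is done.

Besides the shell and the picture viewer there is one more tool, called after "Emit:" by a JSON object that holds its "api" and its "payload", one argument or row to a line. jog_arm: Moves the arm, as the interface text tells. Its arguments: {"type":"object","properties":{"increments":{"type":"array"},"grip":{"type":"number"}},"required":["increments"]}

```bash
ls; mkdir -p pics
python3 - <<'E'
from station import sense, eyes, r
import cv2,numpy as np
for c in ("scene","top"):
    im=eyes.capture(c); cv2.imwrite(f"pics/{c}0.png",im)
    k=eyes.get_calibration(c); print(c,np.round(k["camera_matrix"],1).tolist(),k["k1"],np.round(-np.array(k["R"]).T@k["t"],3),np.round(k["R"],2).tolist())
    for n in ["carton","white_tile","blue_tile","green_tile","plain_flap","taped_flap","brush_pot","glaze_jar","clay_bowl"]:
        print(n,[(np.round(d["centre"],3).tolist(),round(d["conf"],2)) for d in eyes.spot_in(c,n)])
s=sense();print(s)
E
```

```text
pics
scene [[512.5, 0.0, 269.9], [0.0, 512.5, 207.1], [0.0, 0.0, 1.0]] -0.06699292909866457 [1.328 0.11  1.291] [[-0.24, 0.97, -0.01], [0.82, 0.2, -0.53], [-0.51, -0.14, -0.85]]
carton []
white_tile [([0.563, 0.172, 0.016], 0.75)]
blue_tile [([0.777, -0.354, 0.014], 0.85), ([0.788, -0.207, 0.011], 0.75), ([0.598, -0.172, 0.011], 0.72), ([0.634, -0.307, 0.009], 0.64), ([0.558, 0.184, 0.049], 0.39), ([0.417, -0.053, 0.063], 0.22)]
green_tile [([0.453, -0.292, 0.012], 0.59)]
plain_flap [([0.557, 0.092, 0.101], 0.62)]
taped_flap [([0.585, 0.276, 0.11], 0.72)]
brush_pot [([0.753, -0.075, 0.046], 0.98)]
glaze_jar [([0.414, -0.052, 0.062], 0.76), ([0.568, 0.172, 0.018], 0.52)]
clay_bowl [([0.544, -0.489, 0.028], 0.6)]
top [[507.7, 0.0, 281.0], [0.0, 507.7, 209.4], [0.0, 0.0, 1.0]] -0.04406219939190944 [ 0.432 -0.101  1.157] [[0.02, -1.0, -0.0], [-0.99, -0.02, -0.13], [0.13, 0.0, -0.99]]
carton []
white_tile [([0.564, 0.174, 0.021], 0.79)]
blue_tile [([0.779, -0.209, 0.012], 0.98), ([0.77, -0.35, 0.015], 0.94), ([0.596, -0.17, 0.011], 0.89), ([0.627, -0.307, 0.008], 0.71)]
green_tile []
plai
[... 352 characters left out ...]
091902e+01, -1.48149434e+01]), 'joint_velocities': array([-0.00555199,  0.07119335,  0.0448538 ,  0.10945574, -0.01124806,
       -0.04798588]), 'effort': array([-1.04592607e-03, -3.90472949e+01,  1.87629390e+01,  4.22447026e+00,
        1.56313798e-02, -1.94437541e-05]), 'tcp_pos': array([0.20001342, 0.59211217, 0.40474478]), 'ee_rot': array([[ 9.47407279e-01, -3.20030385e-01,  1.94011989e-05],
       [-3.20030385e-01, -9.47407279e-01,  9.62994585e-06],
       [ 1.52989618e-05, -1.53324540e-05, -1.00000000e+00]]), 'wrist_force': array([ 0.31329348,  0.24446382, -0.50130109]), 'moment': array([-0.0044253 ,  0.00634139,  0.03580519]), 'gripper_force': 0.0, 'gripper_width': 1.0000267507369556}
```

View pics/scene0.png

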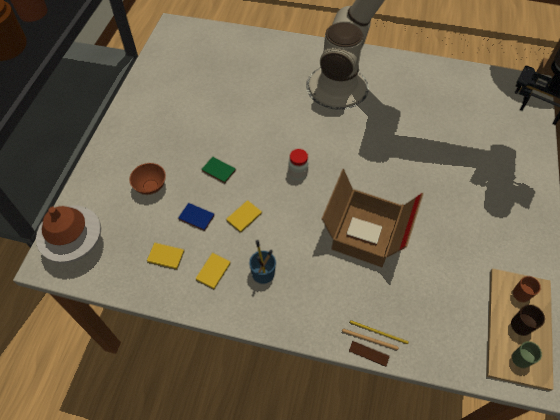

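View pics/top0.png

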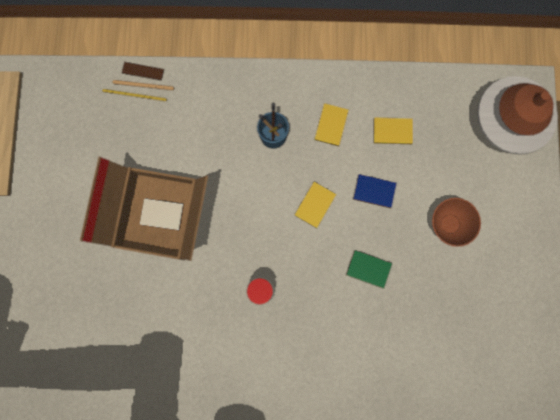

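The scene picture shows the blue tile at (197,216), green at (219,170), carton with white tile at (364,231). In the top picture they are at (375,191), (369,269) and (161,214); the four yellow tiles are decoys. Red taped flap is on the left (+y).

```bash
cat > h.py <<'E'
import cv2,numpy as np
from station import sense,eyes,r
def ray(c,px):
    k=eyes.get_calibration(c);K=np.array(k["camera_matrix"]);px=np.atleast_2d(px).astype(float)
    d=(px-K[[0,1],2])/K[[0,1],[0,1]];u=d.copy()
    for _ in range(8): u=d/(1+k["k1"]*(u**2).sum(1,keepdims=True))
    R=np.array(k["R"]);return -R.T@np.array(k["t"]),np.c_[u,np.ones(len(u))]@R
def plane(c,px,z):
    o,d=ray(c,px);return o+d*((z-o[2])/d[:,2])[:,None]
def project(c,X):
    k=eyes.get_calibration(c);K=np.array(k["camera_matrix"]);q=np.atleast_2d(X)@np.array(k["R"]).T+k["t"]
    u=q[:,:2]/q[:,2:];u=u*(1+k["k1"]*(u**2).sum(1,keepdims=True));return u*K[[0,1],[0,1]]+K[[0,1],2]
def mask(im,col):
    h,s,v=[x.astype(int) for x in cv2.split(cv2.cvtColor(im,cv2.COLOR_BGR2HSV))]
    return {"blue":(abs(h-115)<12)&(s>150)&(v>50),"green":(abs(h-72)<18)&(s>120)&(v>40),
            "white":(s<85)&(v>150)}[col]
def rect(c,im,col,z,near,rad=0.06):
    m=mask(im,col).astype(np.uint8)
    n,l,st,ce=cv2.connectedComponentsWithStats(m)
    best=None
    for i in range(1,n):
        if st[i,4]<150: continue
        p=plane(c,ce[i],z)[0,:2];d=np.hypot(*(p-near))
        if d<rad and (best is None or st[i,4]>best[0]): best=(st[i,4],i)
    if best is None: return None
    cn=max(cv2.findContours((l==best[1]).astype(np.uint8),0,cv2.CHAIN_APPROX_NONE)[0],key=len)[:,0]
    w=plane(c,cn,z)[:,:2];(cx,cy),(a,b),t=cv2.minAreaRect((w*1000).astype(np.float32))
    if a>b: t+=90          # t: direction of long side minus 90 = short side direction
    t=(t+90)%180-90
    mo=plane(c,ce[best[1]],z)[0,:2]
    return np.round([cx,cy,mo[0]*1000,mo[1]*1000,min(a,b),max(a,b),t],1)
E
python3 - <<'E'
from h import *
for c in ("scene","top"):
    im=cv2.imread(f"pics/{c}0.png")
    for col,z,n in (("blue",.012,(.627,-.307)),("green",.012,(.45,-.29)),("white",.017,(.564,.174))):
        print(c,col,rect(c,im,col,z,n))
a=cv2.imread("pics/top0.png")[140:280,70:230]; b=cv2.imread("pics/scene0.png")[160:280,310:435]
cv2.imwrite("pics/crop0.png",np.vstack([cv2.resize(x,None,fx=s,fy=s,interpolation=cv2.INTER_CUBIC)[:300,:500] for x,s in ()]) if 0 else cv2.resize(a,None,fx=4,fy=4,interpolation=cv2.INTER_CUBIC))
E
```

```text
scene blue [ 629.6 -307.3  629.9 -307.    57.4   87.   -11.8]
scene green [ 451.4 -294.1  451.8 -293.8   57.7   87.5  -18.6]
scene white [562.1 177.1 562.5 177.3  58.4  88.8  -6.6]
top blue [ 629.8 -308.7  629.5 -308.8   54.7   84.5  -11.9]
top green [ 451.8 -295.7  451.5 -295.9   54.9   84.1  -18.7]
top white [563.8 177.2 563.7 176.8  59.5  90.4  -6.9]
```

View pics/crop0.png

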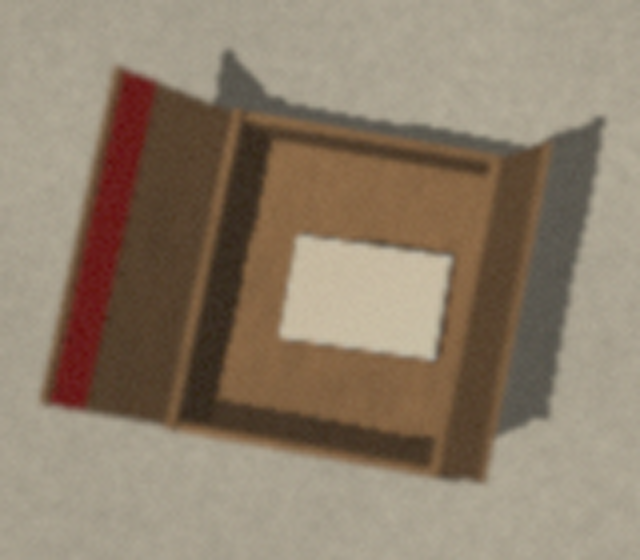

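```bash
cat >> h.py <<'E'
def goto(x,y,gz,yaw,s=None):
    """increments (rows) needed: turn first (tool z), then shift in tool axes after that turn. x,y,gz grasp point mm, yaw of tool y deg"""
    s=s or sense();R=s["ee_rot"];p=s["tcp_pos"]*1000
    cur=np.degrees(np.arctan2(R[1,1],R[0,1]));d=(yaw-cur+180)%360-180
    d0=d
    a=np.radians(cur+d);ty=np.array([np.cos(a),np.sin(a)]);tx=np.array([-ty[1],ty[0]])*-1  # z down: x = y cross z
    tx=np.cross([*ty,0],[0,0,-1])[:2]
    e=np.array([x,y])-p[:2]
    print("t",round(s["time_s"],2),"turn rows",np.round(-d0/4.5837,2),"shift x,y,z rows",np.round([e@tx/20,e@ty/20,(p[2]-164-gz)/20],2),
      "grasp now",np.round(p-[0,0,164],1),"yaw",round(cur,2),"width",round(s["gripper_width"]*87,1),"gf",s["gripper_force"],"F",np.round(s["wrist_force"],1))
E
python3 - <<'E'
from h import *
P={k:plane("top",v,z)[0]*1000 for k,v,z in (("TL",(128.7,167.5),.065),("BL",(113.75,246.2),.065),("TR",(195,178.75),.06),("BR",(180,257.5),.06))}
for k,v in P.items(): print(k,v.round(1))
c=sum(P.values())/4;print("centre",c, "L",np.linalg.norm(P["TL"]-P["BL"]),np.linalg.norm(P["TR"]-P["BR"]),"W",np.linalg.norm(P["TL"]-P["TR"]))
for a,b in(("TL","BL"),("TR","BR")): d=P[a]-P[b];print(np.degrees(np.arctan2(d[1],d[0])))
goto(629.7,-308,150,168.2)
E
```

```text
TL [659.4 241.6  65. ]
BL [485.5 263.5  65. ]
TR [638.3  94.7  60. ]
BR [465.  119.5  60. ]
centre [562.03680671 179.82263007  62.5       ] L 175.21508330891388 175.05023372231298 W 148.48703072933054
-7.174903624817081
-8.13854982101135
t 1.0 turn rows 18.14 shift x,y,z rows [ 39.66 -30.23   4.54] grasp now [200.  592.1 240.7] yaw -108.66 width 87.0 gf 0.0 F [ 0.3  0.2 -0.5]
```

Emit:
{"api": "jog_arm", "payload": {
  "increments": [
    [0,0,0,1],
    [0,0,0,1],
    [0,0,0,1],
    [0,0,0,1],
    [0,0,0,1],
    [0,0,0,1],
    [0,0,0,1],
    [0,0,0,1],
    [0,0,0,1],
    [0,0,0,1]
  ],
  "grip": 87
}}

```text
time_s: 2.0
tcp_pos: [0.2, 0.5921, 0.4048]
ee_rot: [[0.428, -0.904, 0.0], [-0.904, -0.428, 0.0], [-0.0, -0.0, -1.0]]
wrist_force: [0.0, 0.6, -0.5]
gripper_width: 0.998
gripper_force: 0.0
```

Emit:
{"api": "jog_arm", "payload": {
  "increments": [
    [0,0,0,1],
    [0,0,0,1],
    [0,0,0,1],
    [0,0,0,1],
    [0,0,0,1],
    [0,0,0,1],
    [0,0,0,1],
    [0,0,0,1],
    [0.5,-0.5,0,0.14],
    [1,-0.8,0,0]
  ]
}}

```text
time_s: 3.0
tcp_pos: [0.2195, 0.5575, 0.4042]
ee_rot: [[-0.202, -0.979, 0.0], [-0.979, 0.202, -0.0], [0.0, -0.0, -1.0]]
wrist_force: [-0.4, -1.0, -0.1]
gripper_width: 0.995
gripper_force: 0.0
```

Emit:
{"api": "jog_arm", "payload": {
  "increments": [
    [1,-0.8,0,0],
    [1,-0.8,0,0],
    [1,-0.8,0,0],
    [1,-0.8,0,0],
    [1,-0.8,0,0],
    [1,-0.8,0,0],
    [1,-0.8,0,0],
    [1,-0.8,0,0],
    [1,-0.8,0,0],
    [1,-0.8,0,0]
  ]
}}

```text
time_s: 4.0
tcp_pos: [0.3354, 0.3271, 0.4049]
ee_rot: [[-0.204, -0.979, 0.0], [-0.979, 0.204, 0.0], [-0.0, -0.0, -1.0]]
wrist_force: [-0.7, -0.2, 0.2]
gripper_width: 1.0
gripper_force: 0.0
```

Emit:
{"api": "jog_arm", "payload": {
  "increments": [
    [1,-0.8,0,0],
    [1,-0.8,0,0],
    [1,-0.8,0,0],
    [1,-0.8,0,0],
    [1,-0.8,0,0],
    [1,-0.8,0,0],
    [1,-0.8,0,0],
    [1,-0.8,0,0],
    [1,-0.8,0,0],
    [1,-0.8,0,0]
  ]
}}

```text
time_s: 5.0
tcp_pos: [0.4506, 0.0987, 0.405]
ee_rot: [[-0.204, -0.979, 0.0], [-0.979, 0.204, 0.0], [-0.0, -0.0, -1.0]]
wrist_force: [1.0, 0.8, -0.8]
gripper_width: 0.998
gripper_force: 0.0
```

Emit:
{"api": "jog_arm", "payload": {
  "increments": [
    [1,-0.7,0,0],
    [1,-0.7,0,0],
    [1,-0.7,0,0],
    [1,-0.7,0,0],
    [1,-0.7,0,0],
    [1,-0.7,0,0],
    [1,-0.7,0,0],
    [1,-0.7,0,0],
    [1,-0.7,0.2,0],
    [1,-0.7,0.5,0]
  ]
}}

```text
time_s: 6.0
tcp_pos: [0.5467, -0.1255, 0.3917]
ee_rot: [[-0.204, -0.979, 0.002], [-0.979, 0.204, -0.0], [-0.0, -0.002, -1.0]]
wrist_force: [-0.2, 0.0, -0.1]
gripper_width: 1.004
gripper_force: 0.0
```

Emit:
{"api": "jog_arm", "payload": {
  "increments": [
    [1,-0.7,1,0],
    [1,-0.7,1,0],
    [1,-0.7,1,0],
    [1,-0.7,1,0],
    [0,0,0,0],
    [0,0,0,0]
  ]
}}

```text
time_s: 6.6
tcp_pos: [0.5848, -0.2144, 0.3103]
ee_rot: [[-0.205, -0.979, -0.001], [-0.979, 0.205, -0.0], [0.0, 0.001, -1.0]]
wrist_force: [0.5, 0.0, 1.1]
gripper_width: 1.001
gripper_force: 0.0
```

```bash
python3 -c "
from h import *
goto(629.7,-308,20,168.2);print(sense()['joints'].round(1))"
```

```text
t 6.6 turn rows -0.01 shift x,y,z rows [ 4.12 -3.16  6.32] grasp now [ 584.8 -214.4  146.3] yaw 168.16 width 87.1 gf 0.0 F [0.5 0.  1.1]
[ -5.3  26.3  -7.2   0.  -56.6  -6.6]
```

Emit:
{"api": "jog_arm", "payload": {
  "increments": [
    [1,-0.8,0,0],
    [1,-0.8,0,0],
    [1,-0.8,0,0],
    [1,-0.7,0,0],
    [0.12,-0.06,1,0],
    [0,0,1,0],
    [0,0,1,0],
    [0,0,1,0],
    [0,0,1,0],
    [0,0,0,0]
  ]
}}

```text
time_s: 7.6
tcp_pos: [0.6293, -0.3061, 0.2091]
ee_rot: [[-0.204, -0.979, -0.004], [-0.979, 0.204, 0.002], [-0.001, 0.004, -1.0]]
wrist_force: [-0.2, -0.5, -0.0]
gripper_width: 1.0
gripper_force: 0.0
```

```bash
python3 -c "
from h import *
goto(629.7,-308,20,168.2)"
```

```text
t 7.6 turn rows 0.01 shift x,y,z rows [ 0.09 -0.04  1.26] grasp now [ 629.3 -306.1   45.1] yaw 168.25 width 87.0 gf 0.0 F [-0.2 -0.5 -0. ]
```

Emit:
{"api": "jog_arm", "payload": {
  "increments": [
    [0.09,-0.03,0.6,0],
    [0,0,0.6,0],
    [0,0,0,0],
    [0,0,0,0]
  ]
}}

```text
time_s: 8.0
tcp_pos: [0.6305, -0.3092, 0.1868]
ee_rot: [[-0.205, -0.979, -0.0], [-0.979, 0.205, -0.0], [0.0, 0.0, -1.0]]
wrist_force: [0.3, -0.9, 0.1]
gripper_width: 1.0
gripper_force: 0.0
```

```bash
python3 -c "
from h import *
goto(629.7,-308,20,168.2)"
```

```text
t 8.0 turn rows -0.0 shift x,y,z rows [-0.05  0.05  0.14] grasp now [ 630.5 -309.2   22.8] yaw 168.2 width 87.0 gf 0.0 F [ 0.3 -0.9  0.1]
```

Emit:
{"api": "jog_arm", "payload": {
  "increments": [
    [-0.05,0.05,0.12,0],
    [0,0,0,0]
  ]
}}

```text
time_s: 8.2
tcp_pos: [0.6297, -0.3079, 0.1846]
ee_rot: [[-0.205, -0.979, 0.0], [-0.979, 0.205, 0.0], [-0.0, -0.0, -1.0]]
wrist_force: [-0.2, 0.0, -0.6]
gripper_width: 1.0
gripper_force: 0.0
```

Emit:
{"api": "jog_arm", "payload": {
  "increments": [
    [0,0,0,0],
    [0,0,0,0],
    [0,0,0,0],
    [0,0,0,0],
    [0,0,0,0],
    [0,0,0,0],
    [0,0,0,0],
    [0,0,0,0]
  ],
  "grip": 45
}}

```text
time_s: 9.0
tcp_pos: [0.6297, -0.308, 0.1844]
ee_rot: [[-0.205, -0.979, -0.0], [-0.979, 0.205, -0.0], [0.0, -0.0, -1.0]]
wrist_force: [0.4, 0.8, -0.3]
gripper_width: 0.681
gripper_force: 30.0
```

Emit:
{"api": "jog_arm", "payload": {
  "increments": [
    [0,0,-0.5,0],
    [0,0,-1,0],
    [0,0,-1,0],
    [0,0,-1,0],
    [0,0,-1,0],
    [0,0,-1,0],
    [0,0,-1,0],
    [0,0,-1,0],
    [0,0,-0.5,0],
    [0,0,0,0]
  ]
}}

```text
time_s: 10.0
tcp_pos: [0.6298, -0.3081, 0.3465]
ee_rot: [[-0.205, -0.979, 0.004], [-0.979, 0.205, -0.001], [0.0, -0.004, -1.0]]
wrist_force: [0.3, -0.3, -1.4]
gripper_width: 0.685
gripper_force: 30.0
```

```bash
python3 -c "
from h import *
for c in ('scene','top'):
    im=eyes.capture(c);cv2.imwrite(f'pics/{c}1.png',im)
goto(563,177.2,200,173.2)"
```

```text
t 10.1 turn rows -1.1 shift x,y,z rows [-23.69   6.17  -1.02] grasp now [ 629.4 -307.9  179.5] yaw 168.16 width 59.7 gf 29.998544454574585 F [-0.9  0.2 -1.7]
```

Emit:
{"api": "jog_arm", "payload": {
  "increments": [
    [-0.5,0.1,-1,-0.55],
    [-1,0.2,-0.7,-0.55],
    [-1,0.3,0,0],
    [-1,0.3,0,0],
    [-1,0.3,0,0],
    [-1,0.3,0,0],
    [-1,0.3,0,0],
    [-1,0.3,0,0],
    [-1,0.3,0,0],
    [-1,0.3,0,0]
  ]
}}

```text
time_s: 11.1
tcp_pos: [0.5997, -0.111, 0.378]
ee_rot: [[-0.116, -0.993, -0.001], [-0.993, 0.116, 0.0], [-0.0, 0.001, -1.0]]
wrist_force: [0.4, -0.1, -0.9]
gripper_width: 0.684
gripper_force: 30.0
```

Emit:
{"api": "jog_arm", "payload": {
  "increments": [
    [-1,0.3,0,0],
    [-1,0.3,0,0],
    [-1,0.3,0,0],
    [-1,0.3,0,0],
    [-1,0.3,0,0],
    [-1,0.3,0,0],
    [-1,0.3,0,0],
    [-1,0.3,0,0],
    [-1,0.2,0,0],
    [-1,0.2,0,0]
  ]
}}

```text
time_s: 12.1
tcp_pos: [0.5674, 0.0939, 0.3781]
ee_rot: [[-0.116, -0.993, -0.001], [-0.993, 0.116, 0.0], [-0.0, 0.001, -1.0]]
wrist_force: [-0.0, -0.1, -1.1]
gripper_width: 0.685
gripper_force: 30.0
```

Emit:
{"api": "jog_arm", "payload": {
  "increments": [
    [-1,0.2,0,0],
    [-1,0.2,0,0],
    [-1,0.2,0,0],
    [-0.7,0,0,0],
    [-0.2,0,0,0],
    [0,0,0,0],
    [0,0,0,0]
  ]
}}

```text
time_s: 12.8
tcp_pos: [0.5655, 0.1707, 0.3782]
ee_rot: [[-0.118, -0.993, -0.0], [-0.993, 0.118, -0.0], [0.0, 0.0, -1.0]]
wrist_force: [-0.3, 0.3, -1.7]
gripper_width: 0.685
gripper_force: 30.0
```

```bash
python3 -c "
from h import *
goto(563,177.2,80,173.2)"
```

```text
t 12.8 turn rows 0.0 shift x,y,z rows [-0.31  0.16  6.71] grasp now [565.5 170.7 214.2] yaw 173.21 width 59.6 gf 29.998488128185272 F [-0.3  0.3 -1.7]
```

Emit:
{"api": "jog_arm", "payload": {
  "increments": [
    [-0.15,0.08,0.5,0],
    [-0.16,0.08,1,0],
    [0,0,1,0],
    [0,0,1,0],
    [0,0,1,0],
    [0,0,1,0],
    [0,0,1,0],
    [0,0,1,0],
    [0,0,0.5,0],
    [0,0,0,0]
  ]
}}

```text
time_s: 13.8
tcp_pos: [0.5626, 0.177, 0.2165]
ee_rot: [[-0.119, -0.993, -0.003], [-0.993, 0.119, -0.002], [0.002, 0.003, -1.0]]
wrist_force: [0.3, 0.3, -1.4]
gripper_width: 0.683
gripper_force: 30.0
```

Emit:
{"api": "jog_arm", "payload": {
  "increments": [
    [0,0,0,0]
  ]
}}

```text
time_s: 13.9
tcp_pos: [0.5635, 0.1777, 0.2187]
ee_rot: [[-0.118, -0.993, 0.001], [-0.993, 0.118, 0.0], [-0.0, -0.001, -1.0]]
wrist_force: [-0.3, -1.0, -1.1]
gripper_width: 0.684
gripper_force: 30.0
```

```bash
python3 -c "
from h import *
goto(563,177.2,37.4,173.2)"
```

```text
t 13.9 turn rows 0.01 shift x,y,z rows [0.03 0.02 0.87] grasp now [563.5 177.7  54.7] yaw 173.23 width 59.5 gf 29.99864637851715 F [-0.3 -1.  -1.1]
```

Emit:
{"api": "jog_arm", "payload": {
  "increments": [
    [0.02,0.02,0.4,0],
    [0,0,0.2,0],
    [0,0,0.1,0],
    [0,0,0.05,0],
    [0,0,0.05,0],
    [0,0,0,0],
    [0,0,0,0]
  ]
}}

```text
time_s: 14.6
tcp_pos: [0.5627, 0.1774, 0.2025]
ee_rot: [[-0.118, -0.993, 0.0], [-0.993, 0.118, 0.0], [-0.0, -0.0, -1.0]]
wrist_force: [0.1, -0.5, -1.8]
gripper_width: 0.687
gripper_force: 30.0
```

Emit:
{"api": "jog_arm", "payload": {
  "increments": [
    [0,0,0.04,0],
    [0,0,0.04,0],
    [0,0,0,0]
  ]
}}

```text
time_s: 14.9
tcp_pos: [0.5627, 0.1774, 0.2013]
ee_rot: [[-0.118, -0.993, 0.0], [-0.993, 0.118, 0.0], [-0.0, -0.0, -1.0]]
wrist_force: [-1.0, 1.0, 3.8]
gripper_width: 0.687
gripper_force: 30.0
```

```bash
python3 -c "
from h import *
goto(563,177.2,37.4,173.2)"
```

```text
t 14.9 turn rows 0.01 shift x,y,z rows [ 0.01 -0.02 -0.  ] grasp now [562.7 177.4  37.3] yaw 173.24 width 59.8 gf 30.00007688999176 F [-1.   1.   3.8]
```

Emit:
{"api": "jog_arm", "payload": {
  "increments": [
    [0,0,0,0],
    [0,0,0,0],
    [0,0,0,0],
    [0,0,0,0]
  ],
  "grip": 80
}}

```text
time_s: 15.3
tcp_pos: [0.5627, 0.1773, 0.2006]
ee_rot: [[-0.118, -0.993, -0.0], [-0.993, 0.118, -0.0], [0.0, 0.0, -1.0]]
wrist_force: [-0.2, 0.4, -0.0]
gripper_width: 0.899
gripper_force: 0.0
```

Emit:
{"api": "jog_arm", "payload": {
  "increments": [
    [0,0,-0.5,0],
    [0,0,-1,0],
    [0,0,-1,0],
    [0,0,-1,0],
    [0,0,-1,0],
    [0,0,-1,0],
    [0,0,-1,0],
    [0,0,-1,0],
    [0,0,-1,0],
    [0.5,0,0,0]
  ],
  "grip": 87
}}

```text
time_s: 16.3
tcp_pos: [0.5621, 0.1681, 0.3748]
ee_rot: [[-0.116, -0.993, 0.007], [-0.993, 0.116, 0.003], [-0.004, -0.007, -1.0]]
wrist_force: [0.5, 0.5, 0.2]
gripper_width: 1.002
gripper_force: 0.0
```

Emit:
{"api": "jog_arm", "payload": {
  "increments": [
    [1,-0.1,0,0.5],
    [1,-0.1,0,0.5],
    [1,-0.1,0,0.5],
    [1,-0.1,0,0.5],
    [1,-0.1,0,0.5],
    [1,-0.1,0,0.2],
    [1,0,0,0],
    [1,0,0,0],
    [1,0,0,0],
    [1,0,0,0]
  ]
}}

```text
time_s: 17.3
tcp_pos: [0.5201, -0.0289, 0.3705]
ee_rot: [[-0.328, -0.945, -0.001], [-0.945, 0.328, 0.0], [0.0, 0.001, -1.0]]
wrist_force: [-0.2, -0.3, 0.3]
gripper_width: 1.005
gripper_force: 0.0
```

```bash
python3 -c "
from h import *
for c in ('scene','top'):
    im=eyes.capture(c);cv2.imwrite(f'pics/{c}2.png',im)
    for col,z,n in (('blue',.029,(.563,.177)),('green',.012,(.45,-.29)),('white',.017,(.563,.177))): print(c,col,rect(c,im,col,z,n))
goto(451.6,-294.9,100,161.4)
cv2.imwrite('pics/crop2.png',cv2.resize(cv2.imread('pics/top2.png')[150:270,70:230],None,fx=4,fy=4,interpolation=cv2.INTER_CUBIC))"
```

```text
scene blue [562.4 177.2 561.7 180.4  57.7  86.4  -6.8]
scene green [ 451.4 -294.1  451.8 -293.6   57.7   87.5  -18.6]
scene white None
top blue None
top green [ 451.6 -295.7  451.5 -295.8   54.5   84.2  -18.2]
top white [547.9 135.4 543.  145.  112.2 140.8  15.5]
t 17.4 turn rows -0.15 shift x,y,z rows [13.66 -1.01  5.33] grasp now [519.6 -29.6 206.6] yaw 160.72 width 87.1 gf 0.0 F [-0.6 -0.1 -0.2]
```

View pics/crop2.png

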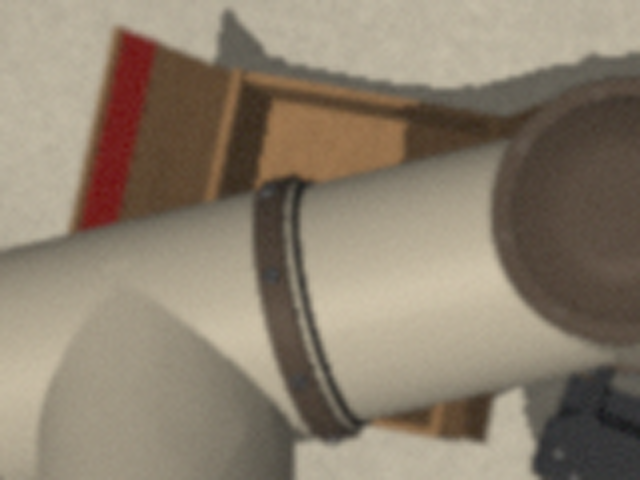

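The view shows the arm covering the carton from above; the scene camera puts blue at (562.4, 177.2, −6.8°) vs. white's (562.1, 177.1, −6.6°), so it is flush. On to green.

Emit:
{"api": "jog_arm", "payload": {
  "increments": [
    [1,-0.1,0,-0.15],
    [1,-0.1,0,0],
    [1,-0.1,0,0],
    [1,-0.1,0,0],
    [1,-0.1,0,0],
    [1,-0.1,0,0],
    [1,-0.1,0,0],
    [1,-0.1,0.3,0],
    [1,-0.1,0.8,0],
    [1,-0.1,1,0]
  ]
}}

```text
time_s: 18.4
tcp_pos: [0.4764, -0.2242, 0.329]
ee_rot: [[-0.316, -0.949, 0.003], [-0.949, 0.316, -0.0], [-0.0, -0.003, -1.0]]
wrist_force: [0.0, 0.6, 0.3]
gripper_width: 0.999
gripper_force: 0.0
```

Emit:
{"api": "jog_arm", "payload": {
  "increments": [
    [1,0,1,0],
    [1,0,1,0],
    [1,0,0.8,0],
    [0.5,0,0.4,0],
    [0.15,0,0,0],
    [0,0,0,0],
    [0,0,0,0]
  ]
}}

```text
time_s: 19.1
tcp_pos: [0.4539, -0.2924, 0.2658]
ee_rot: [[-0.316, -0.949, 0.002], [-0.949, 0.316, -0.001], [0.0, -0.002, -1.0]]
wrist_force: [-0.4, 0.8, -0.5]
gripper_width: 1.001
gripper_force: 0.0
```

```bash
python3 -c "
from h import *
for c in ('scene','top'):
    im=eyes.capture(c);cv2.imwrite(f'pics/{c}3.png',im)
    for col,z,n in (('blue',.029,(.563,.177)),): print(c,col,rect(c,im,col,z,n))
goto(451.6,-294.9,20.5,161.4)"
```

```text
scene blue [562.6 177.2 563.2 177.2  57.8  86.4  -6.6]
top blue [563.3 174.9 563.  174.8  55.1  85.4  -7. ]
t 19.2 turn rows 0.04 shift x,y,z rows [0.16 0.06 4.06] grasp now [ 453.8 -292.3  101.7] yaw 161.6 width 87.0 gf 0.0 F [-0.4 -0.8  0.4]
```

Emit:
{"api": "jog_arm", "payload": {
  "increments": [
    [0.15,0.07,0.5,0.04],
    [0,0,1,0],
    [0,0,1,0],
    [0,0,0.8,0],
    [0,0,0.5,0],
    [0,0,0.2,0],
    [0,0,0,0],
    [0,0,0,0]
  ]
}}

```text
time_s: 20.0
tcp_pos: [0.4514, -0.2953, 0.1853]
ee_rot: [[-0.319, -0.948, 0.001], [-0.948, 0.319, -0.0], [0.0, -0.001, -1.0]]
wrist_force: [-0.3, -0.1, 0.6]
gripper_width: 0.999
gripper_force: 0.0
```

```bash
python3 -c "
from h import *
goto(451.6,-294.9,20.5,161.4)"
```

```text
t 20.0 turn rows -0.01 shift x,y,z rows [-0.02 -0.    0.04] grasp now [ 451.4 -295.3   21.3] yaw 161.37 width 87.0 gf 0.0 F [-0.3 -0.1  0.6]
```

Emit:
{"api": "jog_arm", "payload": {
  "increments": [
    [-0.02,0,0.04,0],
    [0,0,0,0],
    [0,0,0,0],
    [0,0,0,0],
    [0,0,0,0],
    [0,0,0,0],
    [0,0,0,0],
    [0,0,0,0]
  ],
  "grip": 45
}}

```text
time_s: 20.8
tcp_pos: [0.4512, -0.2949, 0.1841]
ee_rot: [[-0.32, -0.948, 0.0], [-0.948, 0.32, -0.0], [0.0, -0.0, -1.0]]
wrist_force: [-0.9, 0.1, 2.6]
gripper_width: 0.684
gripper_force: 30.0
```

```bash
python3 -c "
from h import *
goto(563,177.2,205,173.2)"
```

```text
t 20.8 turn rows -2.58 shift x,y,z rows [-24.1   -2.76  -9.24] grasp now [ 451.2 -294.9   20.1] yaw 161.36 width 59.5 gf 30.000573098659515 F [-0.9  0.1  2.6]
```

Emit:
{"api": "jog_arm", "payload": {
  "increments": [
    [0,0,-0.5,0],
    [0,0,-1,0],
    [0,0,-1,-0.3],
    [0,0,-1,-0.3],
    [0,0,-1,-0.3],
    [0,0,-1,-0.3],
    [0,0,-1,-0.3],
    [0,0,-1,-0.3],
    [0,0,-1,-0.3],
    [0,0,-1,-0.3]
  ]
}}

```text
time_s: 21.8
tcp_pos: [0.4507, -0.2947, 0.3749]
ee_rot: [[-0.132, -0.991, -0.0], [-0.991, 0.132, 0.001], [-0.0, 0.0, -1.0]]
wrist_force: [-0.4, -0.1, -2.6]
gripper_width: 0.684
gripper_force: 30.0
```

```bash
python3 -c "
from h import *
goto(563,177.2,205,173.2)"
```

```text
t 21.8 turn rows -0.17 shift x,y,z rows [-24.09  -2.78   0.29] grasp now [ 450.7 -294.7  210.9] yaw 172.4 width 59.5 gf 30.000244975090027 F [-0.4 -0.1 -2.6]
```

Emit:
{"api": "jog_arm", "payload": {
  "increments": [
    [-0.5,0,0,-0.17],
    [-1,-0.1,0,0],
    [-1,-0.1,0,0],
    [-1,-0.1,0,0],
    [-1,-0.1,0,0],
    [-1,-0.1,0,0],
    [-1,-0.1,0,0],
    [-1,-0.1,0,0],
    [-1,-0.1,0,0],
    [-1,-0.1,0,0]
  ]
}}

```text
time_s: 22.8
tcp_pos: [0.4913, -0.107, 0.3726]
ee_rot: [[-0.12, -0.993, -0.002], [-0.993, 0.12, 0.001], [-0.0, 0.002, -1.0]]
wrist_force: [-0.0, -0.7, -1.3]
gripper_width: 0.688
gripper_force: 30.0
```

Emit:
{"api": "jog_arm", "payload": {
  "increments": [
    [-1,-0.1,0,0],
    [-1,-0.1,0,0],
    [-1,-0.1,0,0],
    [-1,-0.1,0,0],
    [-1,-0.1,0,0],
    [-1,-0.1,0,0],
    [-1,-0.1,0,0],
    [-1,-0.1,0,0],
    [-1,-0.1,0,0],
    [-1,-0.2,0,0]
  ]
}}

```text
time_s: 23.8
tcp_pos: [0.5369, 0.0888, 0.3727]
ee_rot: [[-0.119, -0.993, -0.002], [-0.993, 0.119, -0.0], [0.001, 0.002, -1.0]]
wrist_force: [-0.1, -0.7, -1.7]
gripper_width: 0.683
gripper_force: 30.0
```

Emit:
{"api": "jog_arm", "payload": {
  "increments": [
    [-1,-0.2,0,0],
    [-1,-0.2,0,0],
    [-1,-0.2,0,0],
    [-1,0,0,0],
    [-0.6,0,0,0],
    [0,0,0,0],
    [0,0,0,0]
  ]
}}

```text
time_s: 24.5
tcp_pos: [0.5603, 0.1775, 0.3738]
ee_rot: [[-0.119, -0.993, -0.001], [-0.993, 0.119, -0.0], [0.001, 0.001, -1.0]]
wrist_force: [-0.7, -0.7, -1.6]
gripper_width: 0.684
gripper_force: 30.0
```

```bash
python3 -c "
from h import *
goto(563,177.4,49.1,173.2)"
```

```text
t 24.5 turn rows -0.01 shift x,y,z rows [-0.01 -0.13  8.03] grasp now [560.3 177.5 209.8] yaw 173.15 width 59.5 gf 29.99953418970108 F [-0.7 -0.7 -1.6]
```

Emit:
{"api": "jog_arm", "payload": {
  "increments": [
    [0,-0.06,0.5,0],
    [0,-0.06,1,0],
    [0,0,1,0],
    [0,0,1,0],
    [0,0,1,0],
    [0,0,1,0],
    [0,0,1,0],
    [0,0,0.5,0],
    [0,0,0,0],
    [0,0,0,0]
  ]
}}

```text
time_s: 25.5
tcp_pos: [0.5632, 0.177, 0.2344]
ee_rot: [[-0.12, -0.993, 0.001], [-0.993, 0.12, 0.0], [-0.0, -0.001, -1.0]]
wrist_force: [0.4, -0.2, -0.9]
gripper_width: 0.683
gripper_force: 30.0
```

```bash
python3 -c "
from h import *
goto(563,177.4,49.1,173.2)"
```

```text
t 25.5 turn rows -0.02 shift x,y,z rows [-0.02  0.01  1.07] grasp now [563.2 177.   70.4] yaw 173.13 width 59.4 gf 29.999712109565735 F [ 0.4 -0.2 -0.9]
```

Emit:
{"api": "jog_arm", "payload": {
  "increments": [
    [-0.02,0,0.5,-0.01],
    [0,0,0.3,0],
    [0,0,0.1,0],
    [0,0,0.05,0],
    [0,0,0.05,0],
    [0,0,0,0],
    [0,0,0,0]
  ]
}}

```text
time_s: 26.2
tcp_pos: [0.563, 0.1776, 0.2141]
ee_rot: [[-0.119, -0.993, 0.0], [-0.993, 0.119, 0.0], [-0.0, -0.0, -1.0]]
wrist_force: [0.0, 0.4, -0.7]
gripper_width: 0.685
gripper_force: 30.0
```

Emit:
{"api": "jog_arm", "payload": {
  "increments": [
    [0,0,0.04,0],
    [0,0,0.04,0],
    [0,0,0,0]
  ]
}}

```text
time_s: 26.5
tcp_pos: [0.563, 0.1776, 0.2132]
ee_rot: [[-0.118, -0.993, 0.001], [-0.993, 0.118, 0.0], [-0.0, -0.001, -1.0]]
wrist_force: [-1.4, -0.5, 3.6]
gripper_width: 0.686
gripper_force: 30.0
```

```bash
python3 -c "
from h import *
goto(563,177.4,49.1,173.2)"
```

```text
t 26.5 turn rows -0.0 shift x,y,z rows [ 0.01 -0.    0.  ] grasp now [563.  177.6  49.2] yaw 173.2 width 59.7 gf 30.00090926885605 F [-1.4 -0.5  3.6]
```

Emit:
{"api": "jog_arm", "payload": {
  "increments": [
    [0,0,0,0],
    [0,0,0,0],
    [0,0,0,0],
    [0,0,0,0]
  ],
  "grip": 80
}}

```text
time_s: 26.9
tcp_pos: [0.563, 0.1775, 0.2122]
ee_rot: [[-0.119, -0.993, -0.0], [-0.993, 0.119, -0.0], [0.0, 0.0, -1.0]]
wrist_force: [0.3, -0.2, 0.6]
gripper_width: 0.901
gripper_force: 0.0
```

Emit:
{"api": "jog_arm", "payload": {
  "increments": [
    [0,0,-0.5,0],
    [0,0,-1,0],
    [0,0,-1,0],
    [0,0,-1,0],
    [0,0,-1,0],
    [0,0,-1,0],
    [0,0,-1,0],
    [0,0,-1,0],
    [0,0,-1,0],
    [0.5,0,0,0.2]
  ]
}}

```text
time_s: 27.9
tcp_pos: [0.5624, 0.1682, 0.3863]
ee_rot: [[-0.133, -0.991, 0.007], [-0.991, 0.133, 0.003], [-0.004, -0.007, -1.0]]
wrist_force: [-0.4, -0.4, 0.2]
gripper_width: 0.919
gripper_force: 0.0
```

Emit:
{"api": "jog_arm", "payload": {
  "increments": [
    [1,0,0,0],
    [1,0,0,0],
    [1,0,0,0],
    [1,0,0,0],
    [1,0,0,0],
    [1,0,0,0],
    [1,0,0,0],
    [0.5,0,0,0],
    [0,0,0,0],
    [0,0,0,0]
  ],
  "grip": 0
}}

```text
time_s: 28.9
tcp_pos: [0.5416, 0.0187, 0.3822]
ee_rot: [[-0.135, -0.991, -0.0], [-0.991, 0.135, -0.0], [0.0, 0.0, -1.0]]
wrist_force: [-0.1, 0.7, 0.3]
gripper_width: 0.094
gripper_force: 0.0
```

```bash
python3 -c "
from h import *
for c in ('scene','top'):
    im=eyes.capture(c);cv2.imwrite(f'pics/{c}4.png',im)
    for col,z in (('green',.041),('blue',.029),('white',.017)): print(c,col,rect(c,im,col,z,(.563,.177)))
goto(539.6,16.5,123,172.2)
cv2.imwrite('pics/crop4.png',np.hstack([cv2.resize(cv2.imread('pics/scene4.png')[160:280,310:435],(400,384),interpolation=cv2.INTER_CUBIC),cv2.resize(cv2.imread('pics/top4.png')[150:270,80:205],(400,384),interpolation=cv2.INTER_CUBIC)]))"
```

```text
scene green [562.5 176.7 561.6 180.   57.3  87.5  -7. ]
scene blue None
scene white None
top green None
top blue None
top white None
t 29.0 turn rows 0.02 shift x,y,z rows [0.16 0.08 4.76] grasp now [541.7  19.4 218.2] yaw 172.29 width 3.1 gf 0.0 F [-0.4 -0.2 -0.8]
```

View pics/crop4.png

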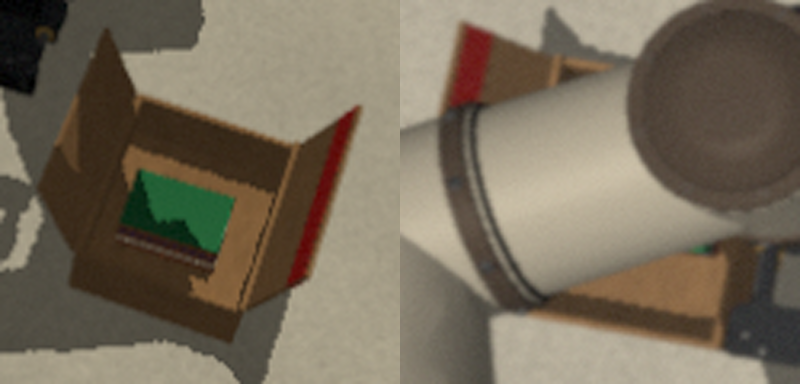

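Green sits flush on blue (a thin blue/white band below its front edge at about (165,255) in the left crop), measured at (562.5, 176.7, −7.0°). Now the plain flap.

Emit:
{"api": "jog_arm", "payload": {
  "increments": [
    [0.16,0.08,0.5,0],
    [0,0,1,0],
    [0,0,1,0],
    [0,0,1,0],
    [0,0,0.9,0],
    [0,0,0.36,0],
    [0,0,0,0]
  ]
}}

```text
time_s: 29.7
tcp_pos: [0.5392, 0.0162, 0.2858]
ee_rot: [[-0.134, -0.991, -0.003], [-0.991, 0.134, -0.001], [0.001, 0.003, -1.0]]
wrist_force: [0.2, 0.1, 0.2]
gripper_width: 0.008
gripper_force: 0.0
```

Emit:
{"api": "jog_arm", "payload": {
  "increments": [
    [-0.5,0,0,0],
    [-0.5,0,0,0],
    [-0.5,0,0,0],
    [-0.5,0,0,0],
    [-0.5,0,0,0],
    [-0.5,0,0,0],
    [-0.5,0,0,0],
    [0,0,0,0]
  ]
}}

```text
time_s: 30.5
tcp_pos: [0.5492, 0.0867, 0.2871]
ee_rot: [[-0.133, -0.991, 0.0], [-0.991, 0.133, 0.0], [-0.0, -0.0, -1.0]]
wrist_force: [0.9, -0.3, 0.6]
gripper_width: 0.004
gripper_force: 0.0
```

Emit:
{"api": "jog_arm", "payload": {
  "increments": [
    [-0.5,0,0,0],
    [-0.5,0,0,0],
    [-0.5,0,0,0],
    [-0.5,0,0,0],
    [-0.5,0,0,0],
    [0,0,0,0]
  ]
}}

```text
time_s: 31.1
tcp_pos: [0.5561, 0.1364, 0.2872]
ee_rot: [[-0.133, -0.991, 0.001], [-0.991, 0.133, 0.001], [-0.001, -0.001, -1.0]]
wrist_force: [0.9, -0.6, -0.5]
gripper_width: 0.004
gripper_force: 0.0
```

```bash
python3 -c "
from h import *
u=np.array([.991,-.136]);v=np.array([.136,.991])
p=np.array([562,180])-20*v
goto(p[0],p[1],86,172.2)
cv2.imwrite('pics/crop5.png',cv2.resize(eyes.capture('scene')[120:280,290:450],None,fx=3,fy=3))"
```

```text
t 31.1 turn rows 0.03 shift x,y,z rows [-1.2   0.    1.86] grasp now [556.1 136.4 123.2] yaw 172.35 width 0.4 gf 0.0 F [ 0.9 -0.6 -0.5]
```

View pics/crop5.png

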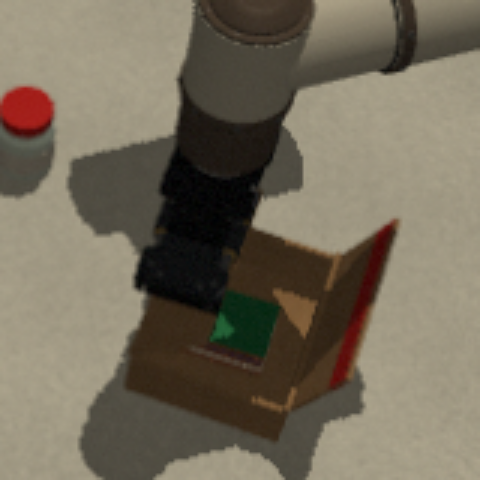

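The picture shows the finger bending the plain flap inward past upright at the left side, around (180,330); the stack is undisturbed. Continue down.

Emit:
{"api": "jog_arm", "payload": {
  "increments": [
    [-0.25,0,0.35,0],
    [-0.25,0,0.35,0],
    [-0.25,0,0.35,0],
    [-0.25,0,0.35,0],
    [-0.2,0,0.3,0],
    [0,0,0.1,0],
    [0,0,0.1,0],
    [0,0,0,0],
    [0,0,0,0]
  ]
}}

```text
time_s: 32.05
tcp_pos: [0.559, 0.1586, 0.2493]
ee_rot: [[-0.135, -0.991, 0.0], [-0.991, 0.135, 0.0], [-0.0, -0.0, -1.0]]
wrist_force: [0.1, -0.1, 0.7]
gripper_width: 0.007
gripper_force: 0.0
```

```bash
python3 -c "
from h import *
goto(559.3,160.2,82,172.2)"
```

```text
t 32.05 turn rows 0.01 shift x,y,z rows [-0.08 -0.01  0.16] grasp now [559.  158.6  85.3] yaw 172.25 width 0.6 gf 0.0 F [ 0.1 -0.1  0.7]
```

Press gently to the stop.

Emit:
{"api": "jog_arm", "payload": {
  "increments": [
    [0,0,0.07,0],
    [0,0,0.05,0],
    [0,0,0.05,0],
    [0,0,0,0],
    [0,0,0,0]
  ]
}}

```text
time_s: 32.55
tcp_pos: [0.5591, 0.1588, 0.2466]
ee_rot: [[-0.134, -0.991, 0.001], [-0.991, 0.134, 0.0], [-0.0, -0.001, -1.0]]
wrist_force: [-1.0, -0.0, 6.6]
gripper_width: 0.007
gripper_force: 2.7
```

Emit:
{"api": "jog_arm", "payload": {
  "increments": [
    [0,0,0.05,0],
    [0,0,0,0],
    [0,0,0,0]
  ]
}}

```text
time_s: 32.85
tcp_pos: [0.559, 0.1588, 0.2465]
ee_rot: [[-0.134, -0.991, 0.001], [-0.991, 0.134, 0.0], [-0.0, -0.001, -1.0]]
wrist_force: [-3.1, -0.5, 10.9]
gripper_width: 0.009
gripper_force: 5.0
```

Emit:
{"api": "jog_arm", "payload": {
  "increments": [
    [0,0,-0.5,0],
    [0,0,-1,0],
    [0,0,-1,0],
    [0,0,-1,0],
    [0,0,-1,0],
    [0,0,-1,0],
    [0,0,-0.5,0],
    [-0.5,0,0,0],
    [-1,0,0,0],
    [-1,0,0,0]
  ]
}}

```text
time_s: 33.85
tcp_pos: [0.5657, 0.2098, 0.3634]
ee_rot: [[-0.135, -0.991, -0.002], [-0.991, 0.135, -0.001], [0.001, 0.002, -1.0]]
wrist_force: [0.4, 1.2, -0.3]
gripper_width: 0.007
gripper_force: 0.0
```

Emit:
{"api": "jog_arm", "payload": {
  "increments": [
    [-1,0,0,0],
    [-1,0,0,0],
    [-1,0,0,0],
    [-1,0,0,0],
    [-1,0,0,0],
    [-1,0,0,0],
    [-1,0,0,0],
    [0,0,0,0],
    [0,0,0,0]
  ]
}}

```text
time_s: 34.75
tcp_pos: [0.5844, 0.3478, 0.3642]
ee_rot: [[-0.134, -0.991, -0.001], [-0.991, 0.134, -0.001], [0.001, 0.001, -1.0]]
wrist_force: [0.2, -0.4, -0.7]
gripper_width: 0.003
gripper_force: 0.0
```

```bash
python3 -c "
from h import *
goto(585.1,348.5,128,172.2)
im=np.hstack([eyes.capture('scene')[140:290,290:440],eyes.capture('top')[140:290,70:220]])
cv2.imwrite('pics/crop6.png',cv2.resize(im,None,fx=2.6,fy=2.6))"
```

```text
t 34.75 turn rows 0.02 shift x,y,z rows [-0.04 -0.03  3.61] grasp now [584.4 347.8 200.2] yaw 172.31 width 0.3 gf 0.0 F [ 0.2 -0.4 -0.7]
```

View pics/crop6.png

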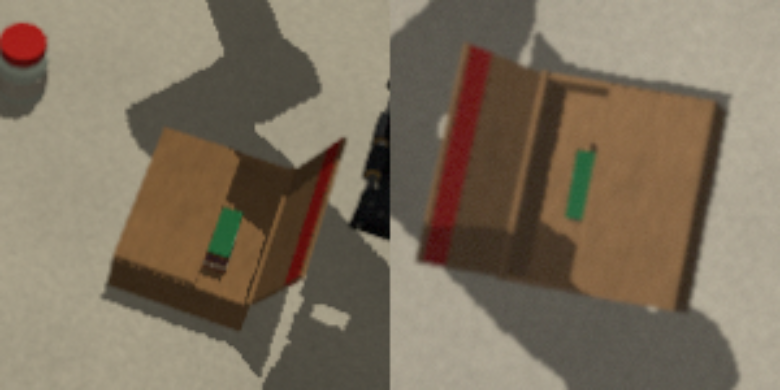

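The plain flap lies flat (left crop around (180,200); right crop around (650,200)); the green tile still shows beside it, and the taped flap stands open. Now I'll fold that one.

Emit:
{"api": "jog_arm", "payload": {
  "increments": [
    [0,0,0.6,0],
    [0,0,1,0],
    [0,0,1,0],
    [0,0,0.8,0],
    [0,0,0.2,0],
    [0,0,0,0]
  ]
}}

```text
time_s: 35.45
tcp_pos: [0.5845, 0.3464, 0.2918]
ee_rot: [[-0.135, -0.991, -0.001], [-0.991, 0.135, -0.001], [0.002, 0.001, -1.0]]
wrist_force: [-0.2, -0.2, -0.1]
gripper_width: 0.003
gripper_force: 0.0
```

Emit:
{"api": "jog_arm", "payload": {
  "increments": [
    [0.5,0,0,0],
    [0.5,0,0,0],
    [0.5,0,0,0],
    [0.5,0,0,0],
    [0.5,0,0,0],
    [0.5,0,0,0],
    [0.5,0,0,0],
    [0.5,0,0,0]
  ]
}}

```text
time_s: 36.25
tcp_pos: [0.5736, 0.267, 0.2928]
ee_rot: [[-0.135, -0.991, 0.0], [-0.991, 0.135, 0.0], [-0.0, -0.0, -1.0]]
wrist_force: [0.2, 1.4, 0.3]
gripper_width: 0.004
gripper_force: 0.5
```

Emit:
{"api": "jog_arm", "payload": {
  "increments": [
    [0.5,0,0,0],
    [0.5,0,0,0],
    [0.5,0,0,0],
    [0.5,0,0,0],
    [0.5,0,0,0],
    [0,0,0,0]
  ]
}}

```text
time_s: 36.85
tcp_pos: [0.5668, 0.2167, 0.2928]
ee_rot: [[-0.136, -0.991, -0.001], [-0.991, 0.136, -0.001], [0.001, 0.001, -1.0]]
wrist_force: [0.0, 0.1, 0.1]
gripper_width: 0.003
gripper_force: 0.0
```

Emit:
{"api": "jog_arm", "payload": {
  "increments": [
    [0.25,0,0.35,0],
    [0.25,0,0.35,0],
    [0.25,0,0.35,0],
    [0.25,0,0.35,0],
    [0.2,0,0.3,0],
    [0,0,0.1,0],
    [0,0,0,0],
    [0,0,0,0]
  ]
}}

```text
time_s: 37.65
tcp_pos: [0.5639, 0.1945, 0.2569]
ee_rot: [[-0.134, -0.991, 0.0], [-0.991, 0.134, 0.0], [-0.0, -0.0, -1.0]]
wrist_force: [-0.3, 0.3, -0.1]
gripper_width: 0.004
gripper_force: 0.0
```

```bash
python3 -c "
from h import *
goto(564.7,199.8,87,172.2)"
```

```text
t 37.65 turn rows 0.02 shift x,y,z rows [-0.27 -0.    0.29] grasp now [563.9 194.5  92.9] yaw 172.28 width 0.3 gf 0.0 F [-0.3  0.3 -0.1]
```

Emit:
{"api": "jog_arm", "payload": {
  "increments": [
    [0,0,0.12,0],
    [0,0,0.08,0],
    [0,0,0.05,0],
    [0,0,0.04,0],
    [0,0,0,0],
    [0,0,0,0]
  ]
}}

```text
time_s: 38.25
tcp_pos: [0.5638, 0.1945, 0.2516]
ee_rot: [[-0.134, -0.991, 0.001], [-0.991, 0.134, 0.0], [-0.0, -0.0, -1.0]]
wrist_force: [-1.1, 0.5, 4.8]
gripper_width: 0.007
gripper_force: 2.5
```

Emit:
{"api": "jog_arm", "payload": {
  "increments": [
    [0,0,0.04,0],
    [0,0,0,0],
    [0,0,0,0]
  ]
}}

```text
time_s: 38.55
tcp_pos: [0.5638, 0.1945, 0.2515]
ee_rot: [[-0.134, -0.991, 0.001], [-0.991, 0.134, 0.0], [-0.0, -0.001, -1.0]]
wrist_force: [-3.1, -0.0, 9.6]
gripper_width: 0.005
gripper_force: 4.4
```

Firm stop at 69.5 mm, as expected. Lift away and check.

Emit:
{"api": "jog_arm", "payload": {
  "increments": [
    [0,0,-0.3,0],
    [0,0,-1,0],
    [0,0,-1,0],
    [0,0,-1,0],
    [0,0,-1,0],
    [0,0,-1,0],
    [-1,0,0,0],
    [-1,0,0,0],
    [-1,0,0,0],
    [-1,0,0,0]
  ]
}}

```text
time_s: 39.55
tcp_pos: [0.5746, 0.2758, 0.3546]
ee_rot: [[-0.134, -0.991, -0.002], [-0.991, 0.134, -0.001], [0.002, 0.002, -1.0]]
wrist_force: [-0.3, 0.6, 0.5]
gripper_width: 0.005
gripper_force: 0.0
```

Emit:
{"api": "jog_arm", "payload": {
  "increments": [
    [-1,0,0,0],
    [-1,0,0,0],
    [-1,0,0,0],
    [-1,0,0,0],
    [-1,0,0,0],
    [-1,0,0,0],
    [0,0,0,0],
    [0,0,0,0]
  ]
}}

```text
time_s: 40.35
tcp_pos: [0.5904, 0.3938, 0.3545]
ee_rot: [[-0.133, -0.991, -0.002], [-0.991, 0.133, -0.002], [0.002, 0.002, -1.0]]
wrist_force: [0.6, -0.7, -0.6]
gripper_width: 0.003
gripper_force: 0.0
```

```bash
python3 -c "
from h import *
im=np.hstack([eyes.capture('scene')[140:290,290:440],eyes.capture('top')[140:290,70:220]])
cv2.imwrite('pics/crop7.png',cv2.resize(im,None,fx=2.6,fy=2.6))"
```

```text
(no output)
```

View pics/crop7.png

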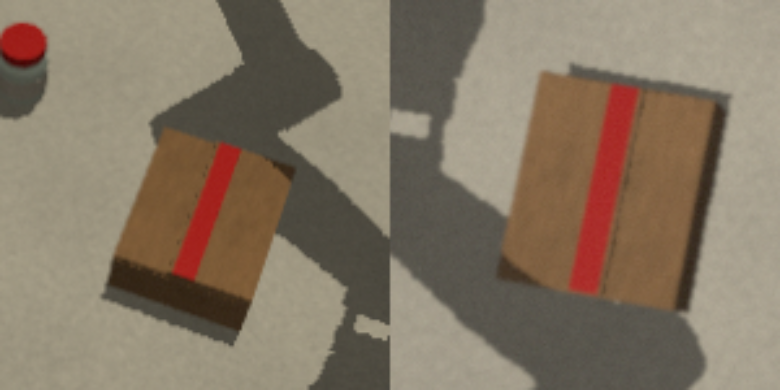

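Both views show the carton closed flat, with the red tape (about (208,210) left, (605,190) right) on top of the plain flap.

```bash
python3 -c "
from h import *
print(r.finish_job())"
```

```text
the job is handed in; nothing more can be done
None
```

The job is handed in at about 40 s of the 72 s limit: blue and green tiles are stacked flush on the white one, and the carton is closed with the taped flap flat over the plain one; the bystanders and yellow tiles were left alone.

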